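# Lock the reel on its stand with the linch pin

## Robot

A 6-joint arm with a two-finger parallel gripper is mounted at the origin on a cart in front of the work surface, level with it; the furniture and walls round the work are solid. World frame = base frame: x ahead of the robot, y to its left, z up, the work surface at z = 0. Lengths are in m, angles in rad, forces in N, time in s.
With the tool pointing down it reaches from about 0.35 to 0.775 m from the base axis. Payload 7.3 kg.
Tool frame: the origin (TCP) lies at the very end of the fingers, on their centre line; the grasp point (between the pads) lies 19 mm behind it; z points along the fingers, y is the line along which they close (so a half turn about z gives the same grasp; the last joint's range is limited). The gripper opens to 92 mm and grips with 3 to 60 N. Pads are 19 mm wide; open, the fingers measure 130 mm over their backs; the gripper's body (75 mm by 190 mm) begins 47 mm behind the grasp point.
Start: joints at [-1.48, 0.342, 1.524, -0, 1.275, -0.146], TCP at [0.123, -0.51, 0.203] pointing down, gripper open.
Joint ranges: [-2.53, 2.53], [-0.77, 2.02], [0.04, 2.7], [-1, 4.14], [0.28, 2.66], [-3.11, 3.11]. Speed limits (rad/s): [2.57, 2.57, 3.14, 3.14, 3.14, 3.14].

## Interface

Orientations are given as [roll, pitch, yaw] about the fixed x, y, z axes, in that order (R = Rz(yaw) Ry(pitch) Rx(roll)).
In Python, from cell import robot gives the robot as it stands. The module is installed in compiled form; this text tells all that it offers.
- The arm moves only by the tool arm_command, never from a script. Its argument "moves" is a list of rows, each a list of 3 entries, a list of its own where there are three numbers: the shift along the tool's x, y, z in m, then the turn, a rotation vector about the tool's x, y, z in rad, then the finger opening in m, from 0 to 0.0918. In form: [[[dx, dy, dz], [ax, ay, az], claw], ...]. A call has exactly 5 rows; each row is the pose to reach, as a shift and turn from the pose commanded when the call began, along the tool's axes at that moment; what a row does not reach only later rows make up. A row lasts 1/10 s, in which the tool goes at most 50 mm and 8.59 degrees, less where a joint would pass 70% of its speed; a pose out of reach is approached as far as the arm can. A call with a gripper value outside its range is refused whole. The fingers move at their own pace and stop on an object; "squeeze" is the grip in N (left out, the last holds). Time passes only in rows, so rows that repeat a pose let the fingers close, or fill a call up. It gives the time, the measured TCP pose, the force, the opening and the grip force at its end, in the units of the state.
- robot.observe(): the state, without advancing time (a new reading comes with each control period).
- robot.read_camera(name): name is "scene" or "side" or "wrist"; returns the picture (384x512x3 uint8, red, green, blue); there is no depth.
- robot.camera_model(name): a dict with "fx", "fy", "cx", "cy" (pixels), "R" (3x3) and "t" (3): a world point X has camera coordinates R X + t. Camera axes: x right, y down, z forward; pixel columns grow to the right and rows downward; lengths in m; the calibration is good to about 2 mm. A picture is of the moment at which its call begins: read the wrist's pose just before it. camera_model takes no time and is no camera call; for the wrist camera it gives the pose at the moment of the call.
- robot.hand_in(): hands the job in; it is judged then, once.
The state is a dict: "time": time; "qpos": joint angles; "qvel": joint speeds; "joint_efforts": joint torques, N m; "tool_pos": TCP position; "tool_rot": TCP orientation; "contact_force": force on the tool from outside, world axes, zero at the start; "torque": the same for the moment, N m; "opening": finger opening in m; "grip_force": force on a finger pad.
Only numpy, scipy, OpenCV 4.12 (cv2) and the standard library are available. Lean on these libraries where they do the work, as an engineer would, in place of code of your own. Each camera call takes 0.05 s, during which the arm holds its last target. There are 200 camera calls.

## Task

Take the linch pin out of its wooden rest block and push it gently down through the hole near the free end of the reel stand's square bar until its collar sits on the bar, then flip its sprung ring over the bar's free end so that it snaps shut round the bar below the pin's tip. The hole is at a different place along the bar each time, so feel for it lightly and never lean on the stand with 45 N or more; leave the thread spools and the beeswax where they are.

Things in the scene. Friction and masses are not known exactly. Their poses are not given: they have to be found in the camera images.
- stand: Green reel stand, fixed; origin under the centre of its 110 x 100 mm base, z up. A 28 mm square steel bar, clamped so that it cannot be shifted, points along the stand's -x (roughly to the robot): centreline y = 0, flat top z = 109 mm, underside z = 81 mm, nothing under it. The black clamp knob on the post reaches z = 136 mm. Pin home: its origin at stand z = 109 mm.
- hole_range (a point): Point on the bar's top, stand (-133, 0, 109) mm, stand axes: middle of where the hole may be. The vertical through hole (11 mm, 1 mm chamfer) has y = 0 but x anywhere within 21 mm either way, different each time and not measured: feel for it or look. Its axis is 17 mm from the bar's free end. A sprung ball half way down its +y side grips the stem: pushing the pin past it takes a few N.
- reel_mid (a point): Centre of the wooden reel of blue lacing on the bar between post and hole, stand (-55, 0, 95) mm: 76 mm across, from x = -37 to -73 mm, washer to -76 mm, top at z = 133 mm.
- pin: Steel linch pin, about 80 g, upright in the rest block. Origin: centre of the underside of its collar (20 mm across); z up along the pin. Hinge block 14 (x) x 26 (y) mm up to z = 13.5 mm, red grip tab above. The ring hinges about pin y, 8.5 mm above the origin, and points to the pin's -x; to pass over the bar's free end, pin x must lie along stand x, same sense, within 10 degrees.
- pin_grip (a point): Middle height for gripping the red tab, 31 mm above the pin's origin. Tab 12 mm (x) x 16 mm (y), z = 13 to 42 mm. Grip from above, best with the fingers closing along pin x, tips above the hinge block: one finger then stands inside the open ring (39 mm wide inside).
- pin_tip (a point): Lower end of the stem, 46 mm below the pin's origin. Stem 9 mm across, its last 7 mm tapering to a flat 5.6 mm across, so it drops into the hole when within about 2.5 mm of its axis.
- ring (a joint): Angle of the brass ring on the pin, rad. 0 = open, pointing to pin -x and 30 degrees up; 0.52 = level; 2.094 = closed, straight down round the bar. Over-centre spring: below 1.05 it pushes back to open (about 1.5 N at the bow when open, less toward 1.05), beyond 1.05 it snaps shut by itself.
- ring_bow (a point): Middle of the ring's bow (wire centre), 58 mm from the hinge line; wire 5 mm thick, 44 mm between the centres of its sides. Push it from above with closed fingertips along its arc to just past 1.05 rad, then stop (keep the gripper's body off the tab); closed, it is 50 mm below the pin's origin.
- rest: Wooden rest block 64 x 64 x 54 mm, fixed, origin at the centre of its underside; its vertical 14 mm through hole holds the pin, collar on the block's top.
- thread_tan: Spool of tan waxed thread, 40 mm across, 36 mm tall, loose; bystander. Origin at its underside, up to 16 mm off the spool's axis.
- thread_navy: Spool of navy waxed thread, 36 mm across, 50 mm tall, loose; bystander. Origin at its underside, up to 16 mm off the spool's axis.
- beeswax: Cake of yellow beeswax 34 x 50 x 20 mm, loose; bystander. Origin at its underside.

How it is judged:
On the way:
1. the pin is pushed fully home in the bar, collar on its top, its ring still open (z of pin in the frame of stand between 0.104 and 0.112 m and x of pin in the frame of stand between -0.161 and -0.105 m and y of pin in the frame of stand between -0.006 and 0.006 m and angle between the z axis of pin and the z axis of stand, either way round below 0.12 rad and value of joint ring below 0.6 rad), for 0.2 s.
At the end, for the whole second after the job is handed in: The pin stands in the bar's hole, upright within 7 degrees, its collar on the bar's top within 3 mm, the ring closed round the bar (ring angle over 1.92 of 2.094 rad), released and at rest (z of pin in the frame of stand between 0.104 and 0.112 m and x of pin in the frame of stand between -0.161 and -0.105 m and y of pin in the frame of stand between -0.006 and 0.006 m and angle between the z axis of pin and the z axis of stand, either way round below 0.12 rad and value of joint ring above 1.92 rad and linear speed of pin below 0.02 m/s); the robot touches nothing.
It fails at once if the pin, ring or fingers press on the stand or its bar with more than 45 N (contact force between any of pin, the fingers and stand above 45 N).
It fails at once if a thread spool or the beeswax is moved more than 20 mm (distance of any of thread_tan, thread_navy, beeswax from where it was at the start of the episode above 0.02 m).
It also fails if it takes over 72 s, if anything falls off the work surface, if the arm or the gripper's body presses on something with over 40 N, if the wrist force passes 120 N, or if a joint passes its speed limit or range.

## Working session

There is one attempt and no reset: what is moved stays moved. The work goes in short steps, Python scripts to look and compute and a tool call to move; the robot and the scene stay as the last step left them, time stands still between calls to the robot, and variables do not carry over. Pictures are saved under pics/ and viewed, at most 10 in all, crops included, and the job is handed in when it is done.

Besides the shell and the picture viewer there is one more tool, called after "Request:" as name(argument=value, ...), one argument or row to a line, values as JSON. arm_command: Moves the arm, as the interface text tells. Its arguments: {"type":"object","properties":{"moves":{"type":"array"},"squeeze":{"type":"number"}},"required":["moves"]}

```bash
mkdir -p pics; python3 - <<'E'
from cell import robot
import cv2,numpy as np
s=robot.observe();print(s)
for n in("scene","side"):
    im=robot.read_camera(n);m=robot.camera_model(n);np.save(n+'.npy',im)
    print(n,m)
    cv2.imwrite(f'pics/{n}0.png',im[:,:,::-1])
E
```

```text
{'time': 0.0, 'qpos': array([-1.47999915e+00,  3.42756491e-01,  1.52500084e+00, -2.42080435e-06,
        1.27540565e+00, -1.45988411e-01]), 'qvel': array([-8.76211566e-04,  1.09384153e-03, -4.50574386e-04, -8.05060685e-04,
        4.59599225e-06,  1.02520106e-03]), 'joint_efforts': array([-1.73202381e-03, -4.31250286e+01, -2.44215381e+01,  7.15850922e-02,
        5.58888889e-02, -1.26355239e-04]), 'tool_pos': array([ 0.12314059, -0.50990272,  0.20243312]), 'tool_rot': array([-3.14003870e+00, -2.26145067e-04,  2.36786116e-01]), 'contact_force': array([-0.72734945, -0.18084403,  0.84135807]), 'torque': array([-0.0077758 , -0.01480204,  0.01181056]), 'grip_force': 0.0, 'opening': 0.09200564044313365}
scene {'fx': 483.5879117734327, 'fy': 483.5879117734327, 'cx': 257.48882195548043, 'cy': 197.86966736368947, 'R': array([[-0.50773427, -0.86150977,  0.00261079],
       [-0.39485977,  0.23001664, -0.88948193],
       [ 0.76569685, -0.45265136, -0.45696288]]), 't': array([0.27068323, 0.34209097, 0.95608667])}
side {'fx': 360.3080001938319, 'fy': 360.3080001938319, 'cx': 257.74061203951993, 'cy': 192.02975632173093, 'R': array([[-0.99920141,  0.03593609,  0.01746851],
       [ 0.00933247,  0.63498527, -0.77246787],
       [-0.03885172, -0.77168796, -0.63481355]]), 't': array([0.56863227, 0.08470465, 0.90741707])}
```

View pics/scene0.png

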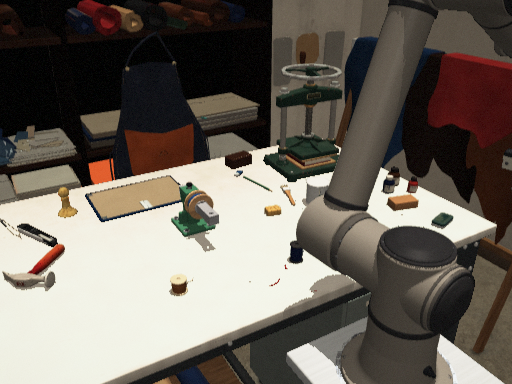

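View pics/side0.png

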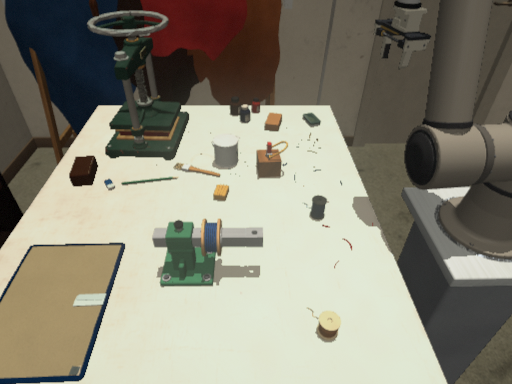

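```bash
cat > h.py <<'E'
import numpy as np,cv2
from cell import robot
def ray(m,u,v):
    d=m["R"].T@np.array([(u-m["cx"])/m["fx"],(v-m["cy"])/m["fy"],1.]);return -m["R"].T@m["t"],d
def onz(m,u,v,z):
    c,d=ray(m,u,v);return c+d*(z-c[2])/d[2]
def proj(m,X):
    p=m["R"]@np.array(X)+m["t"];return np.array([m["fx"]*p[0]/p[2]+m["cx"],m["fy"]*p[1]/p[2]+m["cy"]])
E
python3 - <<'E'
import numpy as np,cv2
s=np.load('side.npy')[:,:,::-1];c=np.load('scene.npy')[:,:,::-1]
A=cv2.resize(s[215:290,145:275],None,fx=6,fy=6,interpolation=cv2.INTER_CUBIC)[:450,:780]
B=cv2.resize(s[130:185,250:305],(300,300),interpolation=cv2.INTER_CUBIC)
C=cv2.resize(c[175:240,165:225],(276,300),interpolation=cv2.INTER_CUBIC)
A=cv2.resize(s[215:290,145:275],(520,300),interpolation=cv2.INTER_CUBIC)
out=np.zeros((600,580,3),np.uint8);out[:300,:520]=A;out[300:,:300]=B;out[300:,300:576]=C
cv2.imwrite('pics/crop1.png',out)
E
```

```text
(no output)
```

View pics/crop1.png

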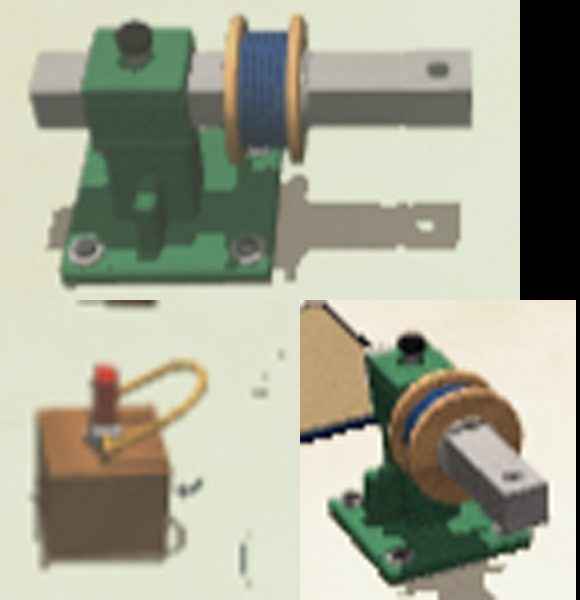

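```bash
python3 - <<'E'
from h import *
S=robot.camera_model("side");C=robot.camera_model("scene")
a=lambda x,y:(145+x/4-.4,215+y/4-.4)
b=lambda x,y:(250+x*55/300-.4,130+(y-300)*55/300-.4)
c=lambda x,y:(165+(x-300)*60/276-.4,175+(y-300)*65/300-.4)
for n,p in dict(hole=(438,70),ftopL=(36,52),ftopR=(471,50),ntopL=(32,90),ntopR=(471,92)).items(): print(n,onz(S,*a(*p),.109))
for n,p in dict(hole=(513,476),tipL=(497,496),tipR=(547,484)).items(): print('scene',n,onz(C,*c(*p),.109))
for n,p in dict(fl=(38,410),fr=(155,408),nr=(168,468),nl=(40,475)).items(): print('rest',n,onz(S,*b(*p),.054))
print('tabtop',onz(S,*b(105,372),.096),'tabbase',onz(S,*b(104,432),.0675))
print('bow',onz(S,*b(205,375),.054+.0085+.029))
E
```

```text
hole [0.58255129 0.11759105 0.109     ]
ftopL [0.78569766 0.10110006 0.109     ]
ftopR [0.5652978  0.10374444 0.109     ]
ntopL [0.78276568 0.12745713 0.109     ]
ntopR [0.56663986 0.13300392 0.109     ]
scene hole [0.58622519 0.11475227 0.109     ]
scene tipL [0.56940789 0.13300377 0.109     ]
scene tipR [0.5675937  0.10182083 0.109     ]
rest fl [ 0.56370823 -0.27200786  0.054     ]
rest fr [ 0.50023272 -0.27344117  0.054     ]
rest nr [ 0.498025  -0.2161144  0.054    ]
rest nl [ 0.56473493 -0.21044637  0.054     ]
tabtop [ 0.53079372 -0.24235705  0.096     ] tabbase [ 0.53101254 -0.22972577  0.0675    ]
bow [ 0.47834364 -0.2463172   0.0915    ]
```

Request:
arm_command(
  moves=[
    [[0.03, -0.01, -0.01], [0, 0, -0.1], 0.05],
    [[0.077, -0.026, -0.02], [0, 0, -0.24], 0.05],
    [[0.123, -0.042, -0.03], [0, 0, -0.38], 0.05],
    [[0.17, -0.06, -0.04], [0, 0, -0.52], 0.05],
    [[0.215, -0.077, -0.05], [0, 0, -0.66], 0.05],
  ],
)

```text
time: 0.6
tool_pos: [0.3146, -0.384, 0.2531]
tool_rot: [-3.141, -0.0, 0.902]
contact_force: [1.4, -0.5, 0.0]
opening: 0.0566
grip_force: 0.0
```

```bash
cat >> h.py <<'E'
from scipy.spatial.transform import Rotation as Ro
def rel(pos,yaw,s=None):
    s=s or robot.observe();R=Ro.from_euler('xyz',s["tool_rot"]);T=Ro.from_euler('xyz',[np.pi,0,yaw])
    print('shift',np.round(R.inv().apply(np.array(pos)-s["tool_pos"]),4),'turn',np.round((R.inv()*T).as_rotvec(),4),'t',s["time"],'F',np.round(s["contact_force"],1))
E
python3 -c "
from h import *
rel([.53,-.243,.25],1.5708)"
```

```text
shift [0.2442 0.0815 0.0031] turn [-4.000e-04 -3.000e-04 -6.687e-01] t 0.6 F [ 1.4 -0.5  0. ]
```

Request:
arm_command(
  moves=[
    [[0.047, 0.016, 0.0], [0, 0, -0.13], 0.05],
    [[0.094, 0.032, 0.0], [0, 0, -0.27], 0.05],
    [[0.141, 0.047, 0.0], [0, 0, -0.41], 0.05],
    [[0.188, 0.063, 0.0], [0, 0, -0.54], 0.05],
    [[0.232, 0.077, 0.0], [0, 0, -0.669], 0.05],
  ],
)

```text
time: 1.1
tool_pos: [0.52, -0.2506, 0.2526]
tool_rot: [-3.141, -0.0, 1.572]
contact_force: [0.5, 0.4, -0.2]
opening: 0.0502
grip_force: 0.0
```

```bash
python3 -c "
from h import *
rel([.53,-.243,.25],1.5708)
m=robot.camera_model('wrist')
im=robot.read_camera('wrist');np.save('w1.npy',im);cv2.imwrite('pics/w1.png',im[:,:,::-1]);print(m)
print(proj(m,[.531,-.243,.096]),proj(m,[.58,.117,.109]))"
```

```text
shift [0.0076 0.01   0.0026] turn [-0.0005 -0.0003  0.0008] t 1.1 F [ 0.5  0.4 -0.2]
{'fx': 311.4017463975819, 'fy': 311.4017463975819, 'cx': 255.47374551091025, 'cy': 189.0332842544016, 'R': array([[ 9.99999189e-01,  1.27237499e-03,  6.25360185e-05],
       [ 1.21634102e-03, -9.68247201e-01,  2.49991757e-01],
       [ 3.78633585e-04, -2.49991478e-01, -9.68247963e-01]]), 't': array([-0.51849665, -0.28766689,  0.37436957])}
[266.57008541 163.80425813] [ 335.54251605 -295.33466013]
```

View pics/w1.png

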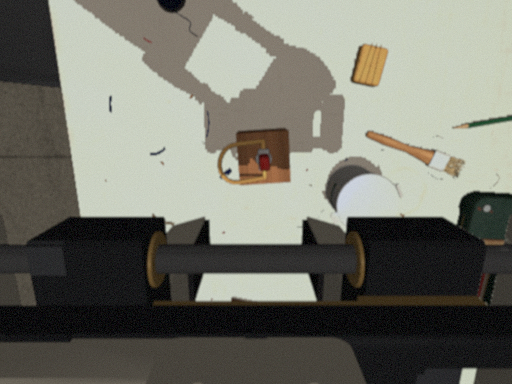

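```bash
python3 - <<'E'
from h import *
m=robot.camera_model('wrist');im=np.load('w1.npy')
hsv=cv2.cvtColor(im,cv2.COLOR_RGB2HSV)
roi=np.zeros(im.shape[:2],bool);roi[120:195,205:300]=1
h,s,v=[hsv[...,i].astype(int) for i in range(3)]
def rep(n,mk,z):
    mk=(mk&roi).astype(np.uint8);cs,_=cv2.findContours(mk,0,2);c=max(cs,key=cv2.contourArea)
    r=cv2.minAreaRect(c);bx=cv2.boxPoints(r);W=np.array([onz(m,*p,z) for p in bx])[:,:2]
    print(n,cv2.contourArea(c),cv2.boundingRect(c),'\n',np.round(W,4).tolist(),'ctr',W.mean(0))
rep('red',((h<5)|(h>172))&(s>150)&(v>70),.096)
rep('wood',((h>=4)&(h<16)&(s>90)),.054)
br=((h>14)&(h<26)&(s>110)&(v>90))&roi
ys,xs=np.nonzero(br);print('brass',xs.min(),xs.max(),ys.min(),ys.max(),'ctr y by x',[(x,ys[xs==x].min(),ys[xs==x].max()) for x in range(xs.min(),xs.max(),3) if (xs==x).any()])
out=cv2.resize(im[115:200,200:305,::-1],None,fx=7,fy=7,interpolation=cv2.INTER_CUBIC);cv2.imwrite('pics/w1c.png',out)
E
```

```text
red 92.0 (260, 156, 10, 14) 
 [[0.5289, -0.2438], [0.5287, -0.2294], [0.5385, -0.2293], [0.5388, -0.2437]] ctr [ 0.53372277 -0.23658927]
wood 1921.0 (237, 129, 53, 55) 
 [[0.5001, -0.2066], [0.5617, -0.2018], [0.5685, -0.2663], [0.5043, -0.2714]] ctr [ 0.53367678 -0.23654035]
brass 219 266 138 183 ctr y by x [(219, np.int64(158), np.int64(171)), (222, np.int64(152), np.int64(177)), (225, np.int64(148), np.int64(179)), (228, np.int64(146), np.int64(181)), (231, np.int64(144), np.int64(182)), (234, np.int64(143), np.int64(183)), (237, np.int64(142), np.int64(183)), (240, np.int64(142), np.int64(183)), (243, np.int64(141), np.int64(183)), (246, np.int64(141), np.int64(182)), (249, np.int64(140), np.int64(182)), (252, np.int64(140), np.int64(181)), (255, np.int64(140), np.int64(181)), (258, np.int64(138), np.int64(180)), (261, np.int64(140), np.int64(180)), (264, np.int64(140), np.int64(179))]
```

View pics/w1c.png

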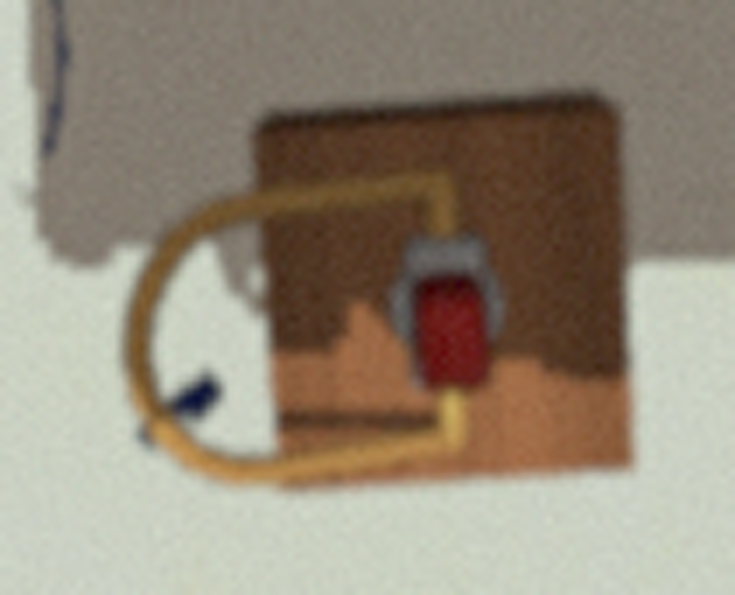

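```bash
python3 - <<'E'
from h import *
m=robot.camera_model('wrist')
p=lambda x,y:(200+x/7-.43,115+y/7-.43)
q=lambda x,y,z:onz(m,*p(x,y),z)[:2]
u,l=q(440,187,.0625),q(452,434,.0625);print('hinge mid',(u+l)/2,'len',np.linalg.norm(u-l),'yaw',-np.arctan2(*(u-l)))
print('bow',q(138,335,.0915))
cs=np.array([q(258,125,.054),q(615,105,.054),q(632,465,.054),q(282,487,.054)]);print(cs,cs.mean(0))
for a,b in((415,388),(485,388),(415,275),(485,275)):print('tab',q(a,b,.096),q(a,b,.0675))
S=robot.camera_model("side");b=lambda x,y:(250+x*55/300-.4,130+(y-300)*55/300-.4)
E
```

```text
hinge mid [ 0.53334992 -0.2380895 ] len 0.04279076897008452 yaw 0.06640797870755596
bow [ 0.48364772 -0.2377942 ]
[[ 0.50067415 -0.20735085]
 [ 0.56194974 -0.20324131]
 [ 0.56735993 -0.26654148]
 [ 0.50477633 -0.27129186]] [ 0.53369004 -0.23710638]
tab [ 0.52765433 -0.24497894] [ 0.52812347 -0.2504167 ]
tab [ 0.5386887  -0.24485287] [ 0.54008797 -0.25028   ]
tab [ 0.52739157 -0.22711405] [ 0.52783857 -0.23104591]
tab [ 0.53828407 -0.2269878 ] [ 0.53964923 -0.23090901]
```

```bash
python3 -c "
from h import *
rel([.5335,-.2375,.07],1.5708+.06)"
```

```text
shift [0.0081 0.0085 0.1821] turn [ 0.0027 -0.0031 -0.0484] t 1.15 F [ 0.3  4.  -2.2]
```

Request:
arm_command(
  moves=[
    [[0.003, 0.003, 0.03], [0, 0, -0.03], 0.038],
    [[0.005, 0.006, 0.065], [0, 0, -0.05], 0.038],
    [[0.005, 0.006, 0.09], [0, 0, -0.05], 0.038],
    [[0.005, 0.006, 0.1], [0, 0, -0.05], 0.038],
    [[0.005, 0.006, 0.1], [0, 0, -0.05], 0.038],
  ],
)

```text
time: 1.65
tool_pos: [0.5237, -0.247, 0.1516]
tool_rot: [-3.139, -0.002, 1.616]
contact_force: [-0.7, -0.0, -0.3]
opening: 0.0384
grip_force: 0.0
```

Request:
arm_command(
  moves=[
    [[0, 0, 0], [0, 0, 0], 0.038],
    [[0, 0, 0], [0, 0, 0], 0.038],
    [[0, 0, 0], [0, 0, 0], 0.038],
    [[0, 0, 0], [0, 0, 0], 0.038],
    [[0, 0, 0], [0, 0, 0], 0.038],
  ],
)

```text
time: 2.15
tool_pos: [0.5246, -0.2475, 0.1534]
tool_rot: [3.141, 0.001, 1.616]
contact_force: [0.0, 0.5, 0.8]
opening: 0.0383
grip_force: 0.0
```

```bash
python3 -c "
from h import *
rel([.5335,-.2375,.07],1.5708+.06)
m=robot.camera_model('wrist');im=robot.read_camera('wrist');cv2.imwrite('pics/w2.png',im[:,:,::-1])
print(proj(m,[.5335,-.2375,.096]))"
```

```text
shift [0.0096 0.0093 0.0834] turn [ 0.0006  0.0005 -0.0151] t 2.15 F [0.  0.5 0.8]
[268.75935503 182.88285923]
```

View pics/w2.png

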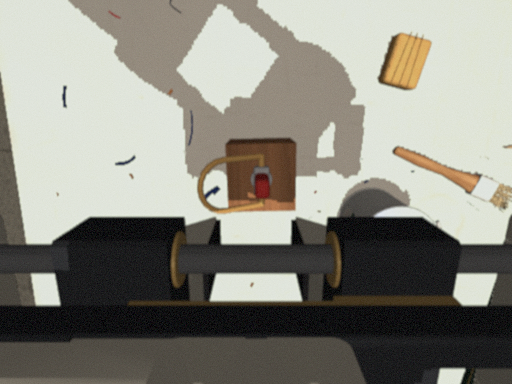

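```bash
cat >> h.py <<'E'
def tab(im,m,roi,z=.096):
    hsv=cv2.cvtColor(im,cv2.COLOR_RGB2HSV);h,s,v=[hsv[...,i].astype(int) for i in range(3)]
    mk=(((h<5)|(h>172))&(s>150)&(v>60)).astype(np.uint8);k=np.zeros_like(mk);a,b,c,d=roi;k[b:d,a:c]=1
    cs,_=cv2.findContours(mk*k,0,2);c=max(cs,key=cv2.contourArea);return cv2.boundingRect(c)
E
python3 - <<'E'
from h import *
m=robot.camera_model('wrist');im=cv2.imread('pics/w2.png')[:,:,::-1].copy()
x,y,w,h=tab(im,m,(240,150,290,215));print(x,y,w,h)
c=onz(m,x+w/2-.5,y+h-.5,.096)  # lower image edge = -y edge of the top face
print('top: x',c[0],' -y edge',c[1],'-> centre y',c[1]+.008)
hsv=cv2.cvtColor(im,cv2.COLOR_RGB2HSV);H,S,V=[hsv[...,i].astype(int) for i in range(3)]
mk=((H>=3)&(H<16)&(S>90)).astype(np.uint8);k=np.zeros_like(mk);k[130:215,222:300]=1
cs,_=cv2.findContours(mk*k,0,2);cn=max(cs,key=cv2.contourArea);r=cv2.minAreaRect(cn);b=cv2.boxPoints(r)
W=np.array([onz(m,*p,.054)[:2] for p in b]);print(np.round(W,4).tolist(),W.mean(0))
E
cd pics && python3 -c "
import cv2
im=cv2.imread('w2.png');cv2.imwrite('w2c.png',cv2.resize(im[130:220,190:305],None,fx=6,fy=6,interpolation=2))"
```

```text
255 174 14 24
top: x 0.5283065296926759  -y edge -0.2496500417474771 -> centre y -0.2416500417474771
[[0.4953, -0.2087], [0.557, -0.2059], [0.5621, -0.2726], [0.4967, -0.2755]] [ 0.52776624 -0.24069674]
```

View pics/w2c.png

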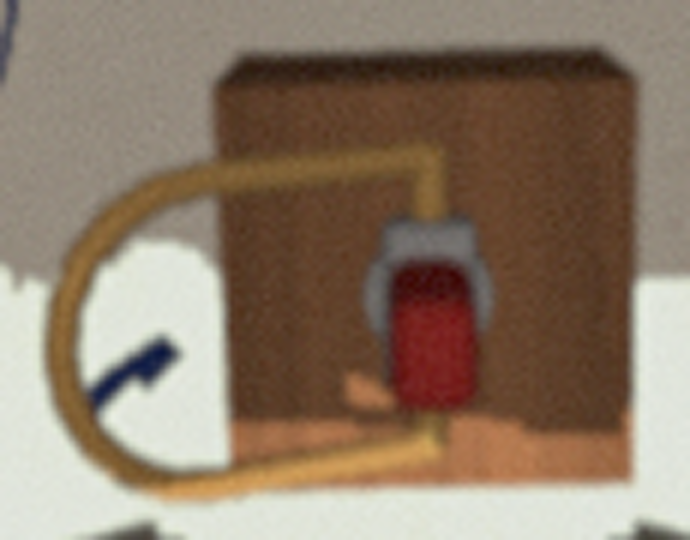

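```bash
python3 - <<'E'
from h import *
m=robot.camera_model('wrist')
q=lambda x,y,z:onz(m,190+x/6-.42,130+y/6-.42,z)[:2]
u,l=q(431,158,.0625),q(435,440,.0625);print('hinge',(u+l)/2,np.linalg.norm(u-l),-np.arctan2(*(u-l)))
B=q(62,335,.0915);print('bow',B)
cs=np.array([q(217,87,.054),q(630,82,.054),q(632,480,.054),q(232,487,.054)]);print(np.round(cs,4),cs.mean(0))
t=np.array([q(a,b,.096) for a,b in((390,408),(477,405),(474,300),(392,303))]);print('tab',t.mean(0),np.ptp(t,0))
rel([.5282,-.2415,.07],1.5708+.05)
E
```

```text
hinge [ 0.52885177 -0.24281059] 0.04323159175380629 0.06429005994332748
bow [ 0.47839501 -0.24306317]
[[ 0.4951 -0.2133]
 [ 0.5569 -0.2097]
 [ 0.562  -0.2722]
 [ 0.4989 -0.2762]] [ 0.52822081 -0.24283788]
tab [ 0.52816719 -0.24234401] [0.01192581 0.01521926]
shift [0.0058 0.0039 0.0833] turn [ 0.0004  0.0004 -0.005 ] t 2.2 F [ 1.1 -0.5  0.4]
```

Request:
arm_command(
  moves=[
    [[0.0048, 0.0038, 0.015], [0, 0, -0.012], 0.038],
    [[0.0048, 0.0038, 0.04], [0, 0, -0.012], 0.038],
    [[0.0048, 0.0038, 0.065], [0, 0, -0.012], 0.038],
    [[0.0048, 0.0038, 0.082], [0, 0, -0.012], 0.038],
    [[0.0048, 0.0038, 0.083], [0, 0, -0.012], 0.038],
  ],
)

```text
time: 2.7
tool_pos: [0.5266, -0.2415, 0.0677]
tool_rot: [-3.138, -0.003, 1.628]
contact_force: [-0.3, 0.2, 0.1]
opening: 0.0379
grip_force: 0.0
```

Request:
arm_command(
  moves=[
    [[0, 0, 0], [0, 0, 0], 0.03],
    [[0, 0, 0], [0, 0, 0], 0.02],
    [[0, 0, 0], [0, 0, 0], 0.01],
    [[0, 0, 0], [0, 0, 0], 0.006],
    [[0, 0, 0], [0, 0, 0], 0.006],
  ],
  squeeze=30,
)

```text
time: 3.2
tool_pos: [0.5286, -0.2427, 0.0708]
tool_rot: [3.14, 0.001, 1.628]
contact_force: [-0.2, 0.6, 2.9]
opening: 0.0102
grip_force: 30.0
```

Request:
arm_command(
  moves=[
    [[0, 0, -0.01], [0, 0, 0], 0.006],
    [[0, 0, -0.035], [0, 0, 0], 0.006],
    [[0, 0, -0.07], [0, 0, 0], 0.006],
    [[0, 0, -0.11], [0, 0, 0], 0.006],
    [[0, 0, -0.15], [0, 0, 0], 0.006],
  ],
)

```text
time: 3.7
tool_pos: [0.5275, -0.2421, 0.2218]
tool_rot: [-3.141, -0.0, 1.628]
contact_force: [1.3, 0.1, -1.4]
opening: 0.0098
grip_force: 30.0
```

```bash
python3 -c "
from h import *
rel([.58,.04,.235],1.5708-.015)"
```

```text
shift [ 0.2786  0.0684 -0.0131] turn [-0.0006 -0.0003  0.072 ] t 3.7 F [ 1.3  0.1 -1.4]
```

Request:
arm_command(
  moves=[
    [[0.03, 0.01, 0], [0, 0, 0.02], 0.006],
    [[0.075, 0.025, 0], [0, 0, 0.04], 0.006],
    [[0.12, 0.04, -0.005], [0, 0, 0.06], 0.006],
    [[0.165, 0.055, -0.01], [0, 0, 0.072], 0.006],
    [[0.21, 0.068, -0.013], [0, 0, 0.072], 0.006],
  ],
)

```text
time: 4.2
tool_pos: [0.5841, -0.027, 0.234]
tool_rot: [3.141, 0.0, 1.555]
contact_force: [-0.7, -0.3, -1.7]
opening: 0.0097
grip_force: 30.0
```

Request:
arm_command(
  moves=[
    [[0.03, 0, 0], [0, 0, 0], 0.006],
    [[0.055, 0, 0], [0, 0, 0], 0.006],
    [[0.065, 0, 0], [0, 0, 0], 0.006],
    [[0.065, 0, 0], [0, 0, 0], 0.006],
    [[0.065, 0, 0], [0, 0, 0], 0.006],
  ],
)

```text
time: 4.7
tool_pos: [0.5849, 0.0351, 0.2331]
tool_rot: [-3.142, 0.001, 1.555]
contact_force: [0.7, -0.6, -1.5]
opening: 0.0102
grip_force: 30.0
```

```bash
python3 - <<'E'
from h import *
s=robot.observe();m=robot.camera_model('wrist');im=robot.read_camera('wrist')
np.savez('w3.npz',im=im,R=m["R"],t=m["t"],pos=s["tool_pos"],rot=s["tool_rot"])
print(s["tool_pos"],s["tool_rot"],s["contact_force"])
S=robot.camera_model("side");C=robot.camera_model("scene")
is_=robot.read_camera("side");ic=robot.read_camera("scene");np.save('s3.npy',is_);np.save('c3.npy',ic)
print(proj(m,[.584,.116,.109]))
out=np.zeros((600,700,3),np.uint8);out[:384,:512]=im
x,y=[int(v) for v in proj(S,s["tool_pos"])];out[390:590,:300]=cv2.resize(is_[y-40:y+60,x-75:x+75],(300,200))
cv2.imwrite('pics/w3.png',out[:,:,::-1])
E
```

```text
[0.58490295 0.03512332 0.23306864] [-3.14157042e+00  7.43341340e-04  1.55534422e+00] [ 0.7177272  -0.57019988 -1.45349582]
[254.39642915  92.49074202]
```

View pics/w3.png

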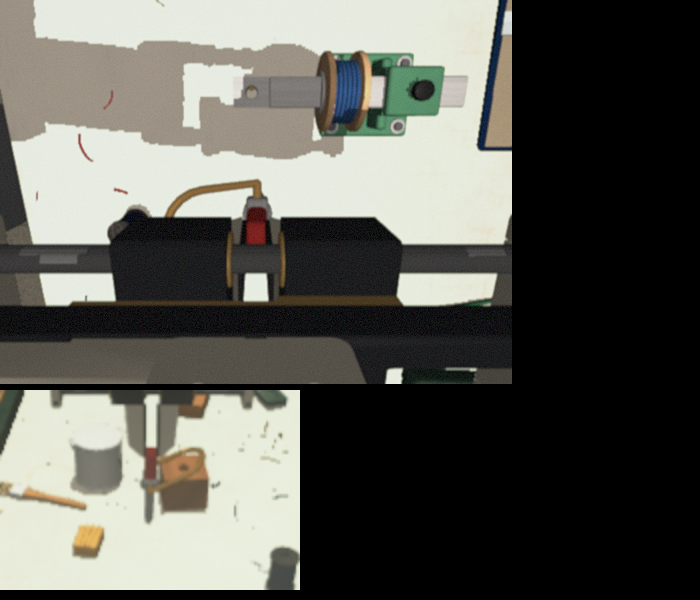

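```bash
python3 - <<'E'
from h import *
d=np.load('w3.npz');m=dict(robot.camera_model('wrist'));m["R"],m["t"]=d["R"],d["t"]
g=cv2.cvtColor(d["im"],cv2.COLOR_RGB2GRAY)
print(g[84:102,240:264])
for x in (240,246,285,300,312,450): print(x,g[68:116,x].tolist())
print(g[86:90,226:250])
E
```

```text
[[218 222 201 159 123 122 123 123 119 116 115 114 111 113 118 123 126 121
  124 123 120 121 122 124]
 [221 224 204 155 123 117 121 119 110 102  96  98  98 103 111 119 119 122
  122 120 124 126 119 127]
 [221 221 206 157 124 120 115 104  87  89  87  90  84  87  95 107 116 123
  125 126 128 126 122 124]
 [223 224 205 157 123 112 103  88  75  84  89  91  92  85  82  90 104 118
  123 122 121 120 124 119]
 [224 217 198 150 119 103  87  81  80  89  95  97  91  94  91  88  93 107
  119 124 123 124 126 121]
 [212 197 171 143 114  97  77  89 108 102  97  99  99 109 116 102  94 100
  121 124 121 120 122 127]
 [208 172 139 128 107  94  89 113 133 128 123 116 122 128 139 131 103  96
  115 123 124 122 124 131]
 [209 157 126 120 111  89  99 131 144 144 140 138 142 146 147 143 123 106
  113 122 127 124 123 122]
 [210 160 122 121 106  95 111 136 150 148 144 146 152 149 149 149 133 110
  111 124 124 128 128 126]
 [209 162 124 121 108  97 111 136 150 151 152 148 148 150 149 150 135 110
  115 121 126 125 122 123]
 [207 159 120 120 108 105 115 138 155 150 147 153 148 151 149 146 130 117
  116 119 125 12
[... 1889 characters left out ...]
 115, 117, 137, 145, 150, 146, 155, 149, 149, 151]
450 [230, 232, 232, 229, 232, 231, 227, 208, 179, 178, 189, 196, 191, 195, 191, 201, 203, 203, 202, 200, 199, 196, 199, 201, 199, 200, 195, 196, 196, 198, 199, 202, 198, 195, 197, 199, 193, 186, 182, 205, 228, 233, 233, 230, 230, 233, 234, 232]
[[233 232 232 232 233 232 231 226 222 221 218 223 222 222 221 221 206 157
  124 120 115 104  87  89]
 [233 235 232 232 233 234 232 225 220 222 220 220 222 221 223 224 205 157
  123 112 103  88  75  84]
 [233 234 233 232 231 233 231 224 223 219 219 221 220 221 224 217 198 150
  119 103  87  81  80  89]
 [233 232 232 233 233 235 230 225 223 222 220 223 221 224 212 197 171 143
  114  97  77  89 108 102]]
```

```bash
python3 - <<'E'
from h import *
d=np.load('w3.npz');m=dict(robot.camera_model('wrist'));m["R"],m["t"]=d["R"],d["t"]
q=lambda u,v,z=.109:onz(m,u,v,z)[:2]
print('hole',q(251.2,91.9),'end',q(232.8,91.5))
g=cv2.GaussianBlur(cv2.cvtColor(d["im"],cv2.COLOR_RGB2GRAY),(0,0),1).astype(float)
def edge(xs,a,b):
    P=[]
    for x in xs:
        gr=np.abs(np.diff(g[a:b,x]));i=gr.argmax();w=gr[max(i-2,0):i+3];P.append(q(x,a+.5+(np.arange(max(i-2,0),max(i-2,0)+len(w))*w).sum()/w.sum()))
    P=np.array(P);k=np.polyfit(P[:,0],P[:,1],1);print('edge yaw',np.arctan(k[0]),'y at hole',np.polyval(k,q(251.2,91.9)[0]),P.std(0)[1])
L=list(range(272,316,2));R=list(range(446,464,2))
edge(L+R,70,82);edge(L+R,102,114);edge(L,70,82);edge(L,102,114)
rel([.584,.116,.175],1.5708)
S=robot.camera_model("side");s3=np.load('s3.npy');print(tab(s3,S,(150,0,400,200)))
E
```

```text
hole [0.5810081  0.11657511] end [0.56374954 0.11719219]
edge yaw -0.009301901039760503 y at hole 0.1307299438202883 0.0006396514735578664
edge yaw -0.011531849692406719 y at hole 0.10193043559986288 0.0008948851893704407
edge yaw -0.01144936078137927 y at hole 0.1308117817584358 0.00014749256337219516
edge yaw -7.719041681451435e-05 y at hole 0.10148981524425744 0.0004215586176335021
shift [ 0.0813 -0.0023  0.0579] turn [-0.0001  0.0004 -0.0168] t 4.85 F [-0.4  0.7 -1.4]
(150, 0, 79, 61)
```

Request:
arm_command(
  moves=[
    [[0.02, -0.001, 0.0], [0, 0, -0.006], 0.006],
    [[0.045, -0.003, 0.0], [0, 0, -0.006], 0.006],
    [[0.07, -0.005, 0.005], [0, 0, -0.006], 0.006],
    [[0.0813, -0.005, 0.025], [0, 0, -0.006], 0.006],
    [[0.0813, -0.005, 0.048], [0, 0, -0.006], 0.006],
  ],
)

```text
time: 5.35
tool_pos: [0.5817, 0.1183, 0.1852]
tool_rot: [3.139, -0.0, 1.562]
contact_force: [-0.9, -0.4, -1.2]
opening: 0.01
grip_force: 30.0
```

Request:
arm_command(
  moves=[
    [[0, 0, 0], [0, 0, 0], 0.006],
    [[0, 0, 0], [0, 0, 0], 0.006],
    [[0, 0, 0], [0, 0, 0], 0.006],
    [[0, 0, 0], [0, 0, 0], 0.006],
    [[0, 0, 0], [0, 0, 0], 0.006],
  ],
)

```text
time: 5.85
tool_pos: [0.5816, 0.1172, 0.1859]
tool_rot: [3.14, -0.0, 1.561]
contact_force: [-0.5, -0.2, -1.5]
opening: 0.0098
grip_force: 30.0
```

```bash
python3 - <<'E'
from h import *
rel([.5812,.1165,.175],1.561)
S=robot.camera_model("side");C=robot.camera_model("scene");s=robot.observe()
out=np.zeros((600,800,3),np.uint8)
i=robot.read_camera("side");x,y=[int(v) for v in proj(S,[.581,.1165,.125])];out[:600,:400]=cv2.resize(i[y-45:y+45,x-30:x+30],(400,600),interpolation=2);print(x-30,y-45,proj(S,[.5812,.1165,.109]),proj(S,s["tool_pos"]-[0,0,.0628]))
i=robot.read_camera("scene");x,y=[int(v) for v in proj(C,[.581,.1165,.125])];out[:600,400:]=cv2.resize(i[y-45:y+45,x-30:x+30],(400,600),interpolation=2);print(x-30,y-45,proj(C,[.5812,.1165,.109]),proj(C,s["tool_pos"]-[0,0,.0628]))
cv2.imwrite('pics/ins.png',out[:,:,::-1])
E
```

```text
shift [-0.0007 -0.0004  0.0109] turn [ 0.0016 -0.      0.0003] t 5.85 F [-0.5 -0.2 -1.5]
224 181 [254.75535966 231.70040081] [254.65003745 226.99381881]
180 163 [211.12738254 213.67507458] [210.60345169 209.07654503]
```

View pics/ins.png

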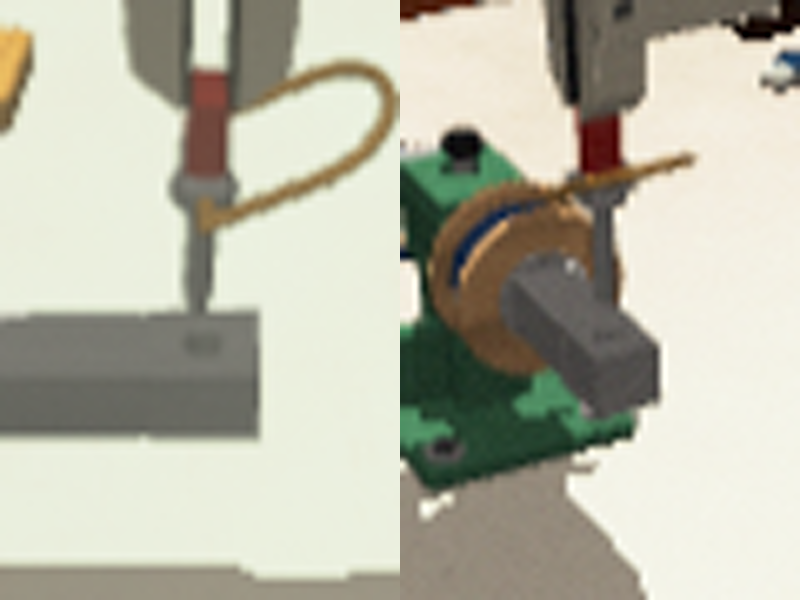

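```bash
python3 - <<'E'
from h import *
S=robot.camera_model("side");C=robot.camera_model("scene");p=robot.observe()["tool_pos"]
for dz in(-.0628,-.035,-.0168,.005):print(dz,(proj(S,p+[0,0,dz])-[224,181])*6.667,(proj(C,p+[0,0,dz])-[180,163])*6.667)
for P in([.5812,.1165,.109],):print('hole',(proj(S,P)-[224,181])*6.667,(proj(C,P)-[180,163])*6.667)
E
```

```text
-0.0628 [205.15468118 307.96156817] [203.96048071 308.40223695]
-0.035 [206.32427555 240.05492117] [201.0387788  246.84003421]
-0.0168 [207.12251959 193.7088742 ] [199.09437649 205.87018407]
0.005 [208.11471526 136.10199529] [196.7316093 156.0851076]
hole [205.04598284 338.01957217] [207.52625938 337.85072222]
```

Request:
arm_command(
  moves=[
    [[-0.0006, -0.001, 0.004], [0.0, 0, 0], 0.006],
    [[-0.0006, -0.001, 0.008], [0, 0, 0], 0.006],
    [[-0.0006, -0.001, 0.012], [0, 0, 0], 0.006],
    [[-0.0006, -0.001, 0.015], [0, 0, 0], 0.006],
    [[-0.0006, -0.001, 0.016], [0, 0, 0], 0.006],
  ],
)

```text
time: 6.45
tool_pos: [0.5799, 0.1169, 0.1683]
tool_rot: [-3.141, 0.0, 1.562]
contact_force: [0.4, 0.3, -1.5]
opening: 0.0099
grip_force: 30.0
```

Request:
arm_command(
  moves=[
    [[0, 0, 0], [0, 0, 0], 0.006],
    [[0, 0, 0], [0, 0, 0], 0.006],
    [[0, 0, 0], [0, 0, 0], 0.006],
    [[0, 0, 0.001], [0, 0, 0], 0.006],
    [[0, 0, 0.001], [0, 0, 0], 0.006],
  ],
)

```text
time: 6.95
tool_pos: [0.5801, 0.1169, 0.1679]
tool_rot: [-3.142, 0.0, 1.562]
contact_force: [0.3, 0.5, 0.1]
opening: 0.0099
grip_force: 30.0
```

Request:
arm_command(
  moves=[
    [[0, 0, 0.001], [0, 0, 0], 0.006],
    [[0, 0, 0.002], [0, 0, 0], 0.006],
    [[0, 0, 0.003], [0, 0, 0], 0.006],
    [[0, 0, 0.004], [0, 0, 0], 0.006],
    [[0, 0, 0.004], [0, 0, 0], 0.006],
  ],
)

```text
time: 7.45
tool_pos: [0.58, 0.1169, 0.1637]
tool_rot: [-3.141, 0.0, 1.562]
contact_force: [-0.4, 0.2, -1.2]
opening: 0.0105
grip_force: 30.0
```

Request:
arm_command(
  moves=[
    [[0, 0, 0.002], [0, 0, 0], 0.006],
    [[0, 0, 0.004], [0, 0, 0], 0.006],
    [[0, 0, 0.006], [0, 0, 0], 0.006],
    [[0, 0, 0.007], [0, 0, 0], 0.006],
    [[0, 0, 0.008], [0, 0, 0], 0.006],
  ],
)

```text
time: 7.95
tool_pos: [0.5802, 0.1169, 0.1558]
tool_rot: [-3.142, 0.0, 1.562]
contact_force: [0.0, -0.8, -1.0]
opening: 0.01
grip_force: 30.0
```

Request:
arm_command(
  moves=[
    [[0, 0, 0.002], [0, 0, 0], 0.006],
    [[0, 0, 0.004], [0, 0, 0], 0.006],
    [[0, 0, 0.005], [0, 0, 0], 0.006],
    [[0, 0, 0.006], [0, 0, 0], 0.006],
    [[0, 0, 0.006], [0, 0, 0], 0.006],
  ],
)

```text
time: 8.45
tool_pos: [0.5801, 0.1169, 0.1499]
tool_rot: [-3.142, 0.0, 1.562]
contact_force: [1.0, -0.3, 0.4]
opening: 0.01
grip_force: 30.0
```

Request:
arm_command(
  moves=[
    [[0, 0, 0.002], [0, 0, 0], 0.006],
    [[0, 0, 0.004], [0, 0, 0], 0.006],
    [[0, 0, 0.007], [0, 0, 0], 0.006],
    [[0, 0, 0.01], [0, 0, 0], 0.006],
    [[0, 0, 0.01], [0, 0, 0], 0.006],
  ],
)

```text
time: 8.95
tool_pos: [0.5797, 0.1168, 0.1391]
tool_rot: [-3.14, 0.0, 1.562]
contact_force: [-0.7, -0.4, -2.1]
opening: 0.0098
grip_force: 30.0
```

Request:
arm_command(
  moves=[
    [[0, 0, 0.002], [0, 0, 0], 0.006],
    [[0, 0, 0.005], [0, 0, 0], 0.006],
    [[0, 0, 0.008], [0, 0, 0], 0.006],
    [[0, 0, 0.01], [0, 0, 0], 0.006],
    [[0, 0, 0.01], [0, 0, 0], 0.006],
  ],
)

```text
time: 9.45
tool_pos: [0.5798, 0.1169, 0.1293]
tool_rot: [-3.141, 0.0, 1.562]
contact_force: [0.1, -0.4, -0.9]
opening: 0.0099
grip_force: 30.0
```

Request:
arm_command(
  moves=[
    [[0, 0, 0.001], [0, 0, 0], 0.006],
    [[0, 0, 0.002], [0, 0, 0], 0.006],
    [[0, 0, 0.003], [0, 0, 0], 0.006],
    [[0, 0, 0.0035], [0, 0, 0], 0.006],
    [[0, 0, 0.004], [0, 0, 0], 0.006],
  ],
)

```text
time: 9.95
tool_pos: [0.5802, 0.1169, 0.1259]
tool_rot: [3.141, 0.0, 1.562]
contact_force: [0.9, -0.0, 2.6]
opening: 0.0101
grip_force: 30.0
```

```bash
python3 - <<'E'
from h import *
S=robot.camera_model("side");C=robot.camera_model("scene");s=robot.observe();p=s["tool_pos"];print(p,s["contact_force"],s["torque"])
for n,M in(("side",S),("scene",C)):
    i=robot.read_camera(n);x,y=[int(v) for v in proj(M,p)];np.save(n+'5.npy',i)
    hsv=cv2.cvtColor(i,cv2.COLOR_RGB2HSV)[y-15:y+15,x-12:x+12].astype(int)
    r=((hsv[...,0]<6)|(hsv[...,0]>172))&(hsv[...,1]>120);Y,X=np.nonzero(r);print(n,'red',X.min()+x-12,X.max()+x-12,Y.min()+y-15,Y.max()+y-15)
    for dz in(-.0168-.046,-.0168,-.0168+.013,-.0168+.042):print(dz,proj(M,p+[0,0,dz]))
    b=(hsv[...,0]>13)&(hsv[...,0]<26)&(hsv[...,1]>90)
E
```

```text
[0.58018683 0.11692304 0.12594459] [ 0.86371842 -0.01589509  2.59325234] [-1.42868973e-01 -1.76747103e-01  6.33855647e-05]
side red 253 257 215 225
-0.0628 [254.97756432 247.22295463]
-0.0168 [255.26547765 231.79437704]
-0.0037999999999999996 [255.35109418 227.20639455]
0.025200000000000004 [255.54937306 216.58110983]
scene red 208 214 199 209
-0.0628 [211.84123509 228.57699844]
-0.0168 [211.1464951 213.825096 ]
-0.0037999999999999996 [210.94605713 209.56905574]
0.025200000000000004 [210.49221325 199.93226974]
```

Request:
arm_command(
  moves=[
    [[0, 0, 0.0005], [0, 0, 0], 0.006],
    [[0, 0, 0.001], [0, 0, 0], 0.006],
    [[0, 0, 0.001], [0, 0, 0], 0.006],
    [[0, 0, 0.001], [0, 0, 0], 0.006],
    [[0, 0, 0.001], [0, 0, 0], 0.006],
  ],
)

```text
time: 10.55
tool_pos: [0.5807, 0.1169, 0.1257]
tool_rot: [3.14, 0.0, 1.562]
contact_force: [-0.9, -0.7, 5.5]
opening: 0.0099
grip_force: 30.0
```

Request:
arm_command(
  moves=[
    [[0, 0, 0.0005], [0, 0, 0], 0.006],
    [[0, 0, 0.001], [0, 0, 0], 0.006],
    [[0, 0, 0.0015], [0, 0, 0], 0.006],
    [[0, 0, 0.0015], [0, 0, 0], 0.006],
    [[0, 0, 0.0015], [0, 0, 0], 0.006],
  ],
)

```text
time: 11.05
tool_pos: [0.5813, 0.1168, 0.1255]
tool_rot: [3.138, 0.0, 1.562]
contact_force: [-1.9, -1.1, 11.3]
opening: 0.0098
grip_force: 30.0
```

Request:
arm_command(
  moves=[
    [[0, 0, -0.0015], [0, 0, 0], 0.006],
    [[0, 0, -0.002], [0, 0, 0], 0.012],
    [[0, 0, -0.002], [0, 0, 0], 0.02],
    [[0, 0, -0.002], [0, 0, 0], 0.032],
    [[0, 0, -0.002], [0, 0, 0], 0.032],
  ],
)

```text
time: 11.55
tool_pos: [0.5797, 0.117, 0.1248]
tool_rot: [-3.14, 0.0, 1.562]
contact_force: [-0.2, -1.3, 0.4]
opening: 0.0302
grip_force: 0.0
```

Request:
arm_command(
  moves=[
    [[0, 0, -0.005], [0, 0, 0], 0.034],
    [[0, 0, -0.02], [0, 0, 0], 0.034],
    [[0, 0, -0.04], [0, 0, 0], 0.034],
    [[0, 0, -0.06], [0, 0, 0], 0.034],
    [[0, 0, -0.07], [0, 0, 0], 0.034],
  ],
)

```text
time: 12.05
tool_pos: [0.5809, 0.117, 0.1975]
tool_rot: [3.139, -0.0, 1.562]
contact_force: [-1.2, 0.5, 0.7]
opening: 0.034
grip_force: 0.0
```

Request:
arm_command(
  moves=[
    [[0, 0, 0], [0, 0, 0], 0.0],
    [[0, 0, 0], [0, 0, 0], 0.0],
    [[0, 0, 0], [0, 0, 0], 0.0],
    [[0, 0, 0], [0, 0, 0], 0.0],
    [[0, 0, 0], [0, 0, 0], 0.0],
  ],
)

```text
time: 12.55
tool_pos: [0.5799, 0.1169, 0.1947]
tool_rot: [-3.14, 0.0, 1.562]
contact_force: [0.5, 1.4, -0.3]
opening: 0.0011
grip_force: 0.0
```

```bash
python3 - <<'E'
from h import *
S=robot.camera_model("side");C=robot.camera_model("scene");s=robot.observe();print(s["tool_pos"],s["tool_rot"],s["opening"])
p=np.array([.5807,.1169,.109]);out=np.zeros((600,800,3),np.uint8)
for k,(n,M) in enumerate((("side",S),("scene",C))):
    i=robot.read_camera(n);x,y=[int(v) for v in proj(M,p+[0,0,.02])]
    out[:,400*k:400*k+400]=cv2.resize(i[y-45:y+45,x-30:x+30],(400,600),interpolation=2)
    f=lambda X:np.round((proj(M,X)-[x-30,y-45]+.5)*6.667)
    print(n,'orig',f(p),'tabtop',f(p+[0,0,.042]),'bow',f(p+[-.0502,.0005,.0375]),'tip',f(p-[0,0,.046]),'tcp',f(s["tool_pos"]))
cv2.imwrite('pics/home.png',out[:,:,::-1])
E
```

```text
[0.57988832 0.11689358 0.19473303] [-3.14040125e+00  1.67137906e-04  1.56176135e+00] 0.0011266596881245698
side orig [203. 356.] tabtop [205. 254.] bow [376. 265.] tip [202. 458.] tcp [210. 140.]
scene orig [211. 349.] tabtop [206. 256.] bow [262. 319.] tip [215. 447.] tcp [202. 157.]
```

View pics/home.png

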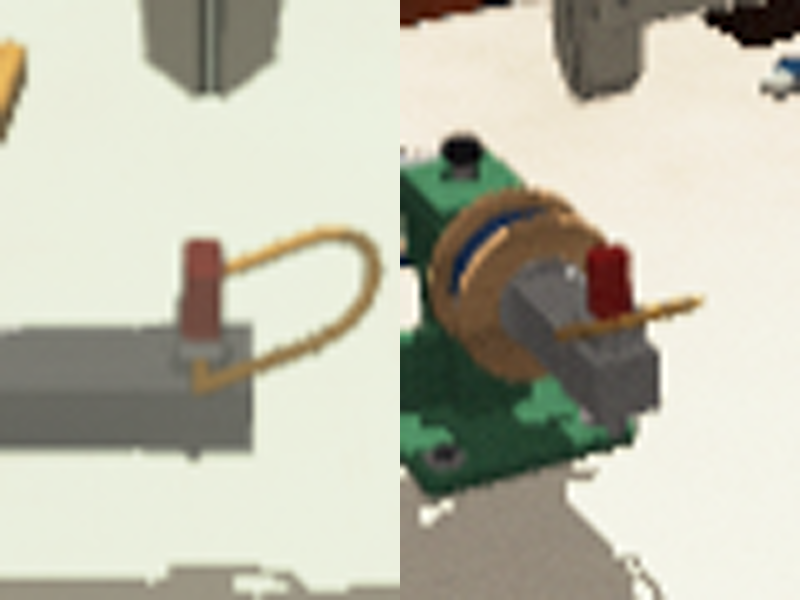

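```bash
cat >> h.py <<'E'
def brass():
    O=np.array([.5807,.1169,.1175])
    for n in("side","scene"):
        M=robot.camera_model(n);i=robot.read_camera(n);h=cv2.cvtColor(i,cv2.COLOR_RGB2HSV).astype(int)
        mk=(h[...,0]>13)&(h[...,0]<26)&(h[...,1]>90)&(h[...,2]>60)
        u,v=proj(M,O).astype(int);k=np.zeros_like(mk);k[v-25:v+35,u-12:u+35]=1;Y,X=np.nonzero(mk&k)
        print(n,len(X),'box',X.min(),X.max(),Y.min(),Y.max(),'rightmost rows',Y[X>=X.max()-1].mean(),'lowest col',X[Y==Y.max()].mean()) if len(X) else print(n,'none')
        for a in(0,.52,.8,1.05,1.3,2.094):
            e=np.pi/6-a;print('  a',a,np.round(proj(M,O+.058*np.array([-np.cos(e),.01*np.cos(e),np.sin(e)])),1))
E
python3 -c "
from h import *
print(robot.observe()['qpos']);rel([.528,.1174,.195],0.0);brass()"
```

```text
[ 6.94407538e-02  4.71563361e-01  1.34406077e+00 -1.03452623e-04
  1.32658230e+00  7.84590820e-02]
shift [ 0.     -0.052   0.0001] turn [-4.0000e-04  6.0000e-04  1.5618e+00] t 12.65 F [-0.1  0.1 -0.5]
side 102 box 254 281 213 237 rightmost rows 219.5 lowest col 255.0
  a 0 [281.  218.2]
  a 0.52 [284.  228.6]
  a 0.8 [282.4 234.2]
  a 1.05 [279.3 238.7]
  a 1.3 [274.8 242.6]
  a 2.094 [254.7 248.4]
scene 139 box 198 224 190 218 rightmost rows 207.0 lowest col 199.0
  a 0 [218.8 209.3]
  a 0.52 [220.5 220.3]
  a 0.8 [220.3 225.3]
  a 1.05 [219.5 228.7]
  a 1.3 [218.2 231. ]
  a 2.094 [211.8 229.6]
```

Request:
arm_command(
  moves=[
    [[0, -0.015, 0], [0, 0, 0.14], 0.0],
    [[0, -0.035, 0], [0, 0, 0.28], 0.0],
    [[0, -0.05, 0], [0, 0, 0.42], 0.0],
    [[0, -0.052, 0], [0, 0, 0.56], 0.0],
    [[0, -0.052, 0], [0, 0, 0.7], 0.0],
  ],
)

```text
time: 13.25
tool_pos: [0.5277, 0.1175, 0.1958]
tool_rot: [3.141, -0.0, 0.856]
contact_force: [-0.5, 0.1, -0.5]
opening: 0.0006
grip_force: 0.0
```

Request:
arm_command(
  moves=[
    [[0, 0, 0], [0, 0, 0.14], 0.0],
    [[0, 0, 0], [0, 0, 0.28], 0.0],
    [[0, 0, 0], [0, 0, 0.42], 0.0],
    [[0, 0, 0], [0, 0, 0.56], 0.0],
    [[0, 0, 0], [0, 0, 0.7], 0.0],
  ],
)

```text
time: 13.75
tool_pos: [0.5281, 0.1174, 0.1955]
tool_rot: [3.142, -0.0, 0.156]
contact_force: [0.4, -0.3, -0.5]
opening: 0.0005
grip_force: 0.0
```

Request:
arm_command(
  moves=[
    [[0, 0, 0], [0, 0, 0.1], 0.0],
    [[0, 0, 0], [0, 0, 0.16], 0.0],
    [[0, 0, 0], [0, 0, 0.16], 0.0],
    [[0, 0, 0], [0, 0, 0.16], 0.0],
    [[0, 0, 0], [0, 0, 0.16], 0.0],
  ],
)

```text
time: 14.25
tool_pos: [0.5281, 0.1174, 0.1954]
tool_rot: [3.141, -0.0, 0.003]
contact_force: [0.9, -0.9, -0.1]
opening: 0.0005
grip_force: 0.0
```

```bash
python3 -c "
from h import *
rel([.528,.1174,.150],0.0)"
```

```text
shift [-0.0001 -0.      0.0454] turn [ 0.0001 -0.      0.003 ] t 14.25 F [ 0.9 -0.9 -0.1]
```

Request:
arm_command(
  moves=[
    [[-0.002, 0, 0.015], [0, 0, 0], 0.0],
    [[-0.003, 0, 0.03], [0, 0, 0], 0.0],
    [[-0.005, 0, 0.045], [0, 0, 0], 0.0],
    [[-0.006, 0, 0.06], [0, 0, 0], 0.0],
    [[-0.007, 0, 0.065], [0, 0, 0], 0.0],
  ],
)

```text
time: 14.75
tool_pos: [0.5202, 0.1173, 0.129]
tool_rot: [3.141, 0.003, 0.003]
contact_force: [0.8, -0.1, -0.7]
opening: 0.0003
grip_force: 0.0
```

```bash
python3 -c "
from h import *
rel([.521,.1174,.10],0.0);brass()" | grep -v ' a '
```

```text
shift [ 0.0009 -0.0001  0.029 ] turn [0.0003 0.0026 0.0026] t 14.75 F [ 0.8 -0.1 -0.7]
side 71 box 254 280 214 237 rightmost rows 223.75 lowest col 255.0
scene 131 box 198 219 186 218 rightmost rows 208.33333333333334 lowest col 199.0
```

Request:
arm_command(
  moves=[
    [[0, 0, 0.003], [0, 0, 0], 0.0],
    [[-0.001, 0, 0.006], [0, 0, 0], 0.0],
    [[-0.001, 0, 0.009], [0, 0, 0], 0.0],
    [[-0.002, 0, 0.012], [0, 0, 0], 0.0],
    [[-0.002, 0, 0.012], [0, 0, 0], 0.0],
  ],
)

```text
time: 15.35
tool_pos: [0.5188, 0.1174, 0.1182]
tool_rot: [3.141, 0.001, 0.002]
contact_force: [-1.5, -0.8, 2.0]
opening: 0.0005
grip_force: 1.1
```

```bash
python3 -c "
from h import *
rel([.521,.1174,.10],0.0);brass()" | grep -v ' a '
```

```text
shift [ 0.0022 -0.      0.0182] turn [0.0001 0.0005 0.0018] t 15.35 F [-1.5 -0.8  2. ]
side 68 box 254 279 216 237 rightmost rows 228.33333333333334 lowest col 255.0
scene 117 box 198 227 186 218 rightmost rows 187.5 lowest col 199.0
```

Request:
arm_command(
  moves=[
    [[0, 0, 0.003], [0, 0, 0], 0.0],
    [[0.0, 0, 0.006], [0, 0, 0], 0.0],
    [[0.0, 0, 0.009], [0, 0, 0], 0.0],
    [[0.0, 0, 0.012], [0, 0, 0], 0.0],
    [[0.0, 0, 0.012], [0, 0, 0], 0.0],
  ],
)

```text
time: 15.95
tool_pos: [0.5191, 0.1173, 0.1059]
tool_rot: [3.141, 0.0, 0.002]
contact_force: [-0.7, 0.7, 0.8]
opening: 0.0004
grip_force: 0.7
```

```bash
python3 -c "
from h import *
rel([.521,.1174,.10],0.0);brass()" | grep -v ' a '
```

```text
shift [ 0.0019 -0.0001  0.0059] turn [0.0002 0.0005 0.0018] t 15.95 F [-0.7  0.7  0.8]
side 74 box 254 278 203 237 rightmost rows 233.33333333333334 lowest col 256.5
scene 141 box 198 227 186 218 rightmost rows 190.16666666666666 lowest col 199.0
```

Request:
arm_command(
  moves=[
    [[0, 0, 0.003], [0, 0, 0], 0.0],
    [[0.001, 0, 0.006], [0, 0, 0], 0.0],
    [[0.002, 0, 0.009], [0, 0, 0], 0.0],
    [[0.003, 0, 0.012], [0, 0, 0], 0.0],
    [[0.003, 0, 0.012], [0, 0, 0], 0.0],
  ],
)

```text
time: 16.55
tool_pos: [0.5222, 0.1173, 0.0939]
tool_rot: [3.141, 0.0, 0.002]
contact_force: [0.8, -0.8, 0.4]
opening: 0.0006
grip_force: 0.5
```

```bash
python3 -c "
from h import *
rel([.521,.1174,.10],0.0);brass()" | grep -v ' a '
```

```text
shift [-0.0012 -0.0001 -0.0061] turn [0.0002 0.0004 0.0017] t 16.55 F [ 0.8 -0.8  0.4]
side 52 box 254 274 207 237 rightmost rows 207.0 lowest col 261.5
scene 168 box 198 240 186 221 rightmost rows 186.0 lowest col 215.5
```

Request:
arm_command(
  moves=[
    [[0, 0, 0.003], [0, 0, 0], 0.0],
    [[0.001, 0, 0.006], [0, 0, 0], 0.0],
    [[0.002, 0, 0.009], [0, 0, 0], 0.0],
    [[0.003, 0, 0.011], [0, 0, 0], 0.0],
    [[0.003, 0, 0.011], [0, 0, 0], 0.0],
  ],
)

```text
time: 17.15
tool_pos: [0.5251, 0.1173, 0.083]
tool_rot: [3.141, 0.0, 0.002]
contact_force: [-1.4, -0.8, 0.8]
opening: 0.0002
grip_force: 0.3
```

```bash
python3 -c "
from h import *
rel([.521,.1174,.10],0.0);brass()" | grep -v ' a '
```

```text
shift [-0.0042 -0.0001 -0.017 ] turn [0.0001 0.0005 0.0017] t 17.15 F [-1.4 -0.8  0.8]
side 55 box 254 273 211 239 rightmost rows 211.66666666666666 lowest col 266.0
scene 137 box 198 240 189 224 rightmost rows 189.0 lowest col 216.0
```

Request:
arm_command(
  moves=[
    [[0, 0, 0.0015], [0, 0, 0], 0.0],
    [[0.0, 0, 0.003], [0, 0, 0], 0.0],
    [[0.0, 0, 0.005], [0, 0, 0], 0.0],
    [[0.0, 0, 0.006], [0, 0, 0], 0.0],
    [[0.0, 0, 0.006], [0, 0, 0], 0.0],
  ],
)

```text
time: 17.75
tool_pos: [0.5251, 0.1174, 0.0772]
tool_rot: [3.141, 0.0, 0.002]
contact_force: [-0.1, 1.0, -0.1]
opening: 0.0003
grip_force: 0.2
```

```bash
python3 -c "
from h import *
rel([.521,.1174,.10],0.0);brass()" | grep -v ' a '
```

```text
shift [-0.0041 -0.     -0.0228] turn [0.0001 0.0003 0.0018] t 17.75 F [-0.1  1.  -0.1]
side 52 box 254 272 214 240 rightmost rows 214.0 lowest col 266.5
scene 132 box 198 240 191 226 rightmost rows 191.0 lowest col 216.5
```

Request:
arm_command(
  moves=[
    [[0, 0, 0.0015], [0, 0, 0], 0.0],
    [[0.0, 0, 0.003], [0, 0, 0], 0.0],
    [[0.0, 0, 0.005], [0, 0, 0], 0.0],
    [[0.0, 0, 0.006], [0, 0, 0], 0.0],
    [[0.0, 0, 0.006], [0, 0, 0], 0.0],
  ],
)

```text
time: 18.35
tool_pos: [0.5249, 0.1174, 0.0711]
tool_rot: [3.141, 0.001, 0.002]
contact_force: [-0.5, -0.9, -0.3]
opening: 0.0001
grip_force: 0.1
```

```bash
python3 -c "
from h import *
rel([.521,.1174,.10],0.0);brass()" | grep -v ' a '
```

```text
shift [-0.0039 -0.     -0.0289] turn [0.0002 0.0007 0.0018] t 18.35 F [-0.5 -0.9 -0.3]
side 60 box 254 272 216 241 rightmost rows 216.66666666666666 lowest col 266.5
scene 132 box 198 240 193 227 rightmost rows 193.0 lowest col 215.5
```

Request:
arm_command(
  moves=[
    [[0, 0, 0.0015], [0, 0, 0], 0.0],
    [[0.0, 0, 0.003], [0, 0, 0], 0.0],
    [[0.0, 0, 0.005], [0, 0, 0], 0.0],
    [[0.0, 0, 0.006], [0, 0, 0], 0.0],
    [[0.0, 0, 0.006], [0, 0, 0], 0.0],
  ],
)

```text
time: 18.95
tool_pos: [0.525, 0.1173, 0.0652]
tool_rot: [3.141, 0.001, 0.002]
contact_force: [-0.1, -0.5, 0.1]
opening: 0.0006
grip_force: 0.0
```

```bash
python3 -c "
from h import *
rel([.521,.1174,.10],0.0);brass()" | grep -v ' a '
```

```text
shift [-0.004  -0.0001 -0.0348] turn [0.0001 0.0005 0.0018] t 18.95 F [-0.1 -0.5  0.1]
side 44 box 253 272 218 251 rightmost rows 218.5 lowest col 253.0
scene 121 box 198 240 195 229 rightmost rows 195.33333333333334 lowest col 209.0
```

Request:
arm_command(
  moves=[
    [[-0.01, 0, 0], [0, 0, 0], 0.0],
    [[-0.015, 0, -0.03], [0, 0, 0], 0.0],
    [[-0.02, 0, -0.07], [0, 0, 0], 0.0],
    [[-0.03, 0, -0.11], [0, 0, 0], 0.0],
    [[-0.03, 0, -0.14], [0, 0, 0], 0.0],
  ],
)

```text
time: 19.55
tool_pos: [0.4939, 0.1175, 0.2079]
tool_rot: [-3.142, -0.001, 0.002]
contact_force: [0.1, 0.6, -0.6]
opening: 0.0005
grip_force: 0.0
```

Request:
arm_command(
  moves=[
    [[0, 0, 0], [0, 0, 0], 0.0],
    [[0, 0, 0], [0, 0, 0], 0.0],
    [[0, 0, 0], [0, 0, 0], 0.0],
    [[0, 0, 0], [0, 0, 0], 0.0],
    [[0, 0, 0], [0, 0, 0], 0.0],
  ],
)

```text
time: 20.05
tool_pos: [0.4946, 0.1173, 0.2043]
tool_rot: [3.141, 0.002, 0.002]
contact_force: [-0.3, -0.0, 0.4]
opening: 0.0004
grip_force: 0.0
```

```bash
python3 - <<'E'
from h import *
rel([.5,.1174,.2],0.0);brass()
for n in("side","scene"):
    M=robot.camera_model(n);i=robot.read_camera(n);h=cv2.cvtColor(i,cv2.COLOR_RGB2HSV).astype(int);p=np.array([.5807,.1169,.109])
    x,y=proj(M,p+[0,0,.028]).astype(int);q=h[y-10:y+10,x-7:x+8];r=((q[...,0]<6)|(q[...,0]>172))&(q[...,1]>120);Y,X=np.nonzero(r)
    print(n,'red',X.min()+x-7,X.max()+x-7,Y.min()+y-10,Y.max()+y-10,'exp',proj(M,p+[0,0,.013]),proj(M,p+[0,0,.042]))
    x,y=proj(M,p-[0,0,.05]).astype(int);b=(h[...,0]>13)&(h[...,0]<26)&(h[...,1]>90);print(' bow',[(yy,np.nonzero(b[yy,x-15:x+16])[0]+x-15) for yy in range(y-4,y+7)])
E
```

```text
shift [ 0.0054 -0.0001  0.0043] turn [0.0003 0.0022 0.0018] t 20.05 F [-0.3 -0.   0.4]
side 34 box 253 255 232 251 rightmost rows 236.35714285714286 lowest col 253.0
  a 0 [281.  218.2]
  a 0.52 [284.  228.6]
  a 0.8 [282.4 234.2]
  a 1.05 [279.3 238.7]
  a 1.3 [274.8 242.6]
  a 2.094 [254.7 248.4]
scene 167 box 198 219 190 229 rightmost rows 214.35294117647058 lowest col 209.0
  a 0 [218.8 209.3]
  a 0.52 [220.5 220.3]
  a 0.8 [220.3 225.3]
  a 1.05 [219.5 228.7]
  a 1.3 [218.2 231. ]
  a 2.094 [211.8 229.6]
side red 253 257 215 219 exp [255.09210396 227.25316769] [255.28353431 216.63047808]
 bow [(244, array([253])), (245, array([253])), (246, array([253])), (247, array([253])), (248, array([253])), (249, array([253])), (250, array([253])), (251, array([253])), (252, array([], dtype=int64)), (253, array([], dtype=int64)), (254, array([], dtype=int64))]
scene red 208 214 199 209 exp [210.87273489 209.53511816] [210.4182978  199.90151805]
 bow [(225, array([204, 205, 216, 217])), (226, array([204, 205, 214, 215, 216])), (227, array([205, 206, 211, 213, 214])), (228, array([207, 208, 209, 210, 211, 212, 213, 214])), (229, array([208, 209, 210])), (230, array([], dtype=int64)), (231, array([], dtype=int64)), (232, array([], dtype=int64)), (233, array([], dtype=int64)), (234, array([], dtype=int64)), (235, array([], dtype=int64))]
```

```bash
python3 -c "
from cell import robot
print(robot.hand_in())"
```

```text
the job is handed in; nothing more can be done
None
```

I handed the job in at about 20 s of the allowed 72 s. The camera readings show the pin home in the bar with its collar on top, the ring closed straight down round the bar, and the gripper well clear. The highest force reading I saw was about 11 N, and I did not separately check the spools and beeswax at the end.

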